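# Tip the stones into the glass cell and hold the cell in the light beam

## Task

Lift the bar of the tipping pan so that all three rough stones slide off its lip into the open glass cell standing in front of it. Then pick the cell up with the stones in it, gripping it by its two frosted faces only and never touching the clear ones, and hold it upright and still in the light path, midway between the lamp and the viewer, with the beam passing squarely through the middle of the clear faces. Finish while holding the cell there, carried by the gripper alone; do not tip the cell over or disturb the hammer, jar and loupe lying about.

Things in the scene. Friction and masses are not known exactly. Their poses are not given: they have to be found in the camera images.
- tipper: steel stand of the tipping pan, fixed to the bench. Origin on the bench top straight under the hinge; its x axis points level in the pouring direction (towards the cell), its y axis is parallel to the hinge, z up. The hinge line lies 27 mm above the origin, along y. Two 6 mm thick posts carry it at y = +-45 mm, 38 mm high; the stand's feet and rear rest reach back to x = -143 mm
- pan (a joint): tilt of the pan about the hinge, rad: 0 = level at rest, 0.9 = fully tipped (stop). It grows as the bar at the rear is lifted; the pan's lip then swings forward and down over the cell. A return spring brings the pan back to level when let go (lifting takes about 2 to 4 N at the bar). The stones start to slide at 0.4 to 0.65 rad
- pan_bar (a point): middle of the pan's lifting bar: black, level, round, 10 mm thick, 68 mm long, parallel to the hinge, on a strut at each end, behind the pan. In the tipper's frame it is at x = -155, z = 119 mm at rest, moves on an arc about the hinge, and is at x = -24, z = 206 mm fully tipped. It is 23 mm above the rear wall's top: open fingers can straddle it; it may turn between them
- pan_lip (a point): middle of the pan's open front lip, on the floor's upper face. The pan is sheet steel: 72 mm wide, 115 mm long, narrowing to a mouth 38 mm clear, walls 12 mm high. Level, the lip is 15 mm behind the hinge line (x = -15 mm in the tipper's frame) and 84 mm above the bench; fully tipped it is at x = 35, z = 74 mm
- cell: open-topped glass cell, loose, about 115 g: 66 mm long (x), 52 mm wide (y), 65 mm high, walls and floor 3 mm. The long faces (y = +-26 mm) are frosted, milky; the end faces (x = +-33 mm) are clear. Origin at the centre of its underside, z up. Starts standing on the bench, its centre about 36 mm in front of the hinge line, its x along the pouring direction within 0.05 rad
- cell_mid (a point): middle of the cell: 32.5 mm above its underside on its centre line
- stone1: one of three rough stones, a chunky faceted lump about 17 mm across and 15 mm high, 11 g; origin at its centre; starts lying loose in the pan
- stone2: one of three rough stones, a chunky faceted lump about 18 mm across and 15.5 mm high, 11 g; origin at its centre; starts lying loose in the pan
- stone3: one of three rough stones, a chunky faceted lump about 16 mm across and 14.5 mm high, 11 g; origin at its centre; starts lying loose in the pan
- lightbench: light bench, fixed: aluminium base plate 270 x 80 x 14 mm; on it a black lamp box (at -x, with a round lens) and a black viewer tube (at +x, with a round ground-glass window) face one another. Origin under the middle of the base, x along the beam from lamp to viewer, z up. The gap between lamp lens and viewer window is 134 mm; lamp and viewer reach up to 139 mm above the bench
- beam (a point): middle of the light path: on the beam's axis, midway between lamp and viewer, 115 mm above the bench. Its x axis runs along the beam (level), y level across it, z up
- hammer: bystander: small hammer 220 mm long lying flat, origin under its middle; leave alone
- jar: bystander: brown glass jar with a metal cap, 52 mm across, 60 mm high, origin at its underside; leave alone
- loupe: bystander: folded black hand loupe, 30 mm across, 26 mm high, with a steel cover plate, origin at its underside; leave alone
Not all that is in view belongs to the job. Leave any green, purple or yellow look-alike of the cell alone.

How it is judged:
On the way, in this order (a step that is already met when the one before it is completed fails the run):
1. the pan is tipped (at least 0.4 rad) (value of joint pan above 0.4 rad), for 0.1 s.
2. all three stones lie in the cell while it still stands on the bench (x of stone1 in the frame of cell between -0.031 and 0.031 m and y of stone1 in the frame of cell between -0.024 and 0.024 m and z of stone1 in the frame of cell between 0 and 0.062 m and x of stone2 in the frame of cell between -0.031 and 0.031 m and y of stone2 in the frame of cell between -0.024 and 0.024 m and z of stone2 in the frame of cell between 0 and 0.062 m and x of stone3 in the frame of cell between -0.031 and 0.031 m and y of stone3 in the frame of cell between -0.024 and 0.024 m and z of stone3 in the frame of cell between 0 and 0.062 m and height (world z) of cell below 0.006 m and angle between cell's own z axis and vertical below 0.1 rad), for 0.2 s.
3. the cell is lifted off the bench between the fingers (height (world z) of cell above 0.02 m and contact force between the fingers and cell above 1 N), for 0.2 s.
At the end, for the whole second after the job is handed in: cell held still by the fingers alone on both frosted faces, clear of light bench and stand, three stones inside; its middle within 25 mm of the gap's middle along the beam, 10 mm of the axis sideways, 12 mm in height; clear faces along the beam within 0.15 rad, upright within 0.12 rad (x of cell_mid in the frame of beam between -0.025 and 0.025 m and y of cell_mid in the frame of beam between -0.01 and 0.01 m and z of cell_mid in the frame of beam between -0.012 and 0.012 m and angle between the x axis of cell and the x axis of beam, either way round below 0.15 rad and angle between cell's own z axis and vertical below 0.12 rad and linear speed of cell below 0.02 m/s and contact force between the fingers and cell_c0 above 0.5 N and contact force between the fingers and cell_c1 above 0.5 N and contact force between cell and lightbench below 0.05 N and contact force between cell and tipper below 0.05 N and x of stone1 in the frame of cell between -0.031 and 0.031 m and y of stone1 in the frame of cell between -0.024 and 0.024 m and z of stone1 in the frame of cell between 0 and 0.062 m and x of stone2 in the frame of cell between -0.031 and 0.031 m and y of stone2 in the frame of cell between -0.024 and 0.024 m and z of stone2 in the frame of cell between 0 and 0.062 m and x of stone3 in the frame of cell between -0.031 and 0.031 m and y of stone3 in the frame of cell between -0.024 and 0.024 m and z of stone3 in the frame of cell between 0 and 0.062 m); the arm keeps its last pose, push and grip.
It fails at once if a finger touches a clear face of the cell (contact force between the fingers and cell_c2 above 0.5 N or contact force between the fingers and cell_c3 above 0.5 N).
It fails at once if the cell is tipped over (0.5 rad) (angle between cell's own z axis and vertical above 0.5 rad).
It fails at once if the hammer, jar or loupe is disturbed (moved more than 20 mm) (distance of any of hammer, jar, loupe from where it was at the start of the episode above 0.02 m).
It also fails if it takes over 51 s, if anything falls off the work surface, if the arm or the gripper's body presses on something with over 40 N, if the wrist force passes 120 N, or if a joint passes its speed limit or range.

## Robot

A 6-joint arm with a two-finger parallel gripper is mounted at the origin on the work surface. World frame = base frame: x ahead of the robot, y to its left, z up, the work surface at z = 0. Lengths are in m, angles in rad, forces in N, time in s.
With the tool pointing down it reaches from about 0.35 to 0.875 m from the base axis. Payload 15.5 kg.
Tool frame: the origin (TCP) lies at the very end of the fingers, on their centre line; the grasp point (between the pads) lies 19 mm behind it; z points along the fingers, y is the line along which they close (so a half turn about z gives the same grasp; the last joint's range is limited). The gripper opens to 85 mm and grips with 20 to 120 N. Pads are 22 mm wide; open, the fingers measure 114 mm over their backs; the gripper's body (76 mm by 85 mm) begins 54 mm behind the grasp point. The pads swing forward as they close: fully open they stand 13 mm farther back than shut.
Start: joints at [-1.403, 0.494, 1.345, -0, 1.302, -0.096], TCP at [0.163, -0.603, 0.231] pointing down, gripper open.
Joint ranges: [-2.91, 2.91], [-0.82, 2.16], [0.22, 2.67], [-1.22, 4.37], [0.12, 2.79], [-3.08, 3.08]. Speed limits (rad/s): [1.89, 1.89, 2.57, 3.01, 3.01, 3.01].

## Interface

Orientations are given as a 3x3 rotation matrix whose columns are the frame's x, y, z axes.
In Python, from station import env gives the robot as it stands.
- The arm moves only by the shell command python3 -m jog 'ROWS' [FORCE]. ROWS is text: rows parted by semicolons, each of 7 numbers parted by spaces: the turn, a rotation vector about the tool's x, y, z in rad, then the shift along the tool's x, y, z in m, then the closure in counts, from 0 (fully open) to 255 (shut). A call has 1 to 5 rows; each row shifts and turns the commanded pose from where the row before left it, along the tool's axes as they then stand; what a row does not reach is not made up. A row lasts 1/10 s, in which the tool goes at most 50 mm and 8.59 degrees, less where a joint would pass 70% of its speed; a pose out of reach is approached as far as the arm can. A call with a gripper value outside its range is refused whole. The fingers move at their own pace and stop on an object; FORCE is the grip in N (left out, the last holds). Time passes only in rows, so rows that do not move let the fingers close. It gives the time, the measured TCP pose, the force, the opening and the grip force at its end, in the units of the state.
- env.sense(): the state, without advancing time (a new reading comes with each control period).
- env.grab_frame(name): name is "side" or "top"; returns a dict with "pixels" (420x560x3 uint8, red, green, blue), "z_map" (420x560 float32, m along the optical axis (not along the pixel's ray), 0 where there is no reading), "intrinsics" (3x3 intrinsics, pixels), "rvec" (rotation vector, rad) and "tvec" (3), from world to camera coordinates, as OpenCV has them. Camera axes: x right, y down, z forward; pixel columns grow to the right and rows downward; lengths in m; the calibration is good to about 2 mm. A picture is of the moment at which its call begins.
- env.finish_job(): hands the job in; it is judged then, once.
Trained networks look in a picture, given as the dict that the camera call returned (one of the last four; its "shot" number tells which), for a name from the list of things; names that differ only in an ending like _2 or _b are one class to them, and where a whole thing is asked for, a point or a joint stands for the part that bears it (a point fixed in the world has none). Each returns a list of dicts, best first, with "score" (0 to 1); they miss things now and then, are a little off and sometimes report something else, mostly with a low value. They report only what shows in the picture. A call takes as long as a camera call. They do not tell look-alikes from the thing itself.
- env.look_for(target, picture): "position" ([column, row] in pixels, amid what is visible of it).
- env.landmark_of(target, picture): "position" ([column, row] in pixels: a listed point, or the origin of a listed thing).
The state is a dict: "time": time; "joint_pos": joint angles; "qd": joint speeds; "effort": joint torques, N m; "tcp_pos": TCP position; "eef_rot": TCP orientation; "ft_force": force on the tool from outside, world axes, zero at the start; "ft_torque": the same for the moment, N m; "width": finger opening in m; "finger_force": force on a finger pad.
Only numpy, scipy, OpenCV 4.12 (cv2) and the standard library are available. Lean on these libraries where they do the work, as an engineer would, in place of code of your own. Each camera call takes 0.05 s, during which the arm holds its last target. There are 200 camera calls.

## Working session

There is one attempt and no reset: what is moved stays moved. The work goes in short steps, Python scripts to look and compute and a shell command to move; the robot and the scene stay as the last step left them, time stands still between calls to the robot, and variables do not carry over. Pictures are saved under pics/ and viewed, at most 10 in all, crops included, and the job is handed in when it is done.

```bash
ls; mkdir -p pics; cat > h.py <<'E'
import numpy as np, cv2
from station import env
def cam(f):
    R=cv2.Rodrigues(np.array(f["rvec"],float))[0]; t=np.array(f["tvec"],float).ravel(); return R,t,np.array(f["intrinsics"])
def ray(f,p):
    R,t,K=cam(f); d=R.T@np.linalg.solve(K,[p[0],p[1],1]); return -R.T@t,d
def at_z(f,p,z):
    c,d=ray(f,p); return c+d*(z-c[2])/d[2]
def depth(f,p):
    z=f["z_map"][int(round(p[1])),int(round(p[0]))]; c,d=ray(f,p); return c+d*z
def proj(f,P):
    R,t,K=cam(f); q=K@(R@np.array(P,float)+t); return q[:2]/q[2]
def tri(fs,ps):
    A=np.zeros((3,3));b=np.zeros(3)
    for f,p in zip(fs,ps):
        c,d=ray(f,p);d=d/np.linalg.norm(d);M=np.eye(3)-np.outer(d,d);A+=M;b+=M@c
    return np.linalg.solve(A,b)
def cloud(f):
    R,t,K=cam(f);z=f["z_map"];v,u=np.mgrid[:z.shape[0],:z.shape[1]]
    P=np.stack([(u-K[0,2])/K[0,0]*z,(v-K[1,2])/K[1,1]*z,z],-1); return (P-t)@R
def save(f,n,box=None,s=1):
    im=f["pixels"][...,::-1]
    if box: im=im[box[1]:box[3],box[0]:box[2]]
    cv2.imwrite("pics/"+n,cv2.resize(im,None,fx=s,fy=s,interpolation=cv2.INTER_CUBIC))
E
python3 - <<'E'
from h import *
np.set_printoptions(precision=3,suppress=True)
fs=[env.grab_frame(n) for n in("top","side")]
cv2.imwrite("pics/both.png",cv2.resize(np.hstack([f["pixels"] for f in fs])[...,::-1],(800,300),interpolation=cv2.INTER_AREA))
save(fs[0],"top.png",None,1.4)
for f,n in zip(fs,("top","side")):
    print(n,ray(f,(280,210)))
    for t in ["tipper","pan_bar","pan_lip","cell","cell_mid","stone1","lightbench","beam","hammer","jar","loupe"]:
        for r in env.landmark_of(t,f)[:3]: print(t,np.round(r["position"],1),round(r["score"],2),depth(f,r["position"]))
print(env.sense())
E
```

```text
pics
top (array([0.365, 0.1  , 1.159]), array([ 0.218, -0.048, -0.975]))
tipper [227.2 251.5] 0.58 [0.547 0.172 0.028]
tipper [413.9 238.9] 0.22 [ 0.509 -0.235  0.016]
pan_bar [142.1 259.6] 0.95 [0.564 0.361 0.002]
pan_lip [218.  244.6] 0.65 [0.569 0.191 0.003]
pan_lip [345.8 140.8] 0.52 [ 0.743 -0.124  0.055]
pan_lip [404.7 249.2] 0.44 [ 0.49  -0.21   0.016]
cell [295.5 248.9] 0.83 [0.531 0.024 0.006]
cell [244.2 250.3] 0.76 [0.547 0.136 0.006]
cell [321.  204.8] 0.74 [ 0.62  -0.05   0.009]
cell_mid [293.7 304.1] 0.93 [0.414 0.048 0.002]
cell_mid [225.9 316.8] 0.81 [0.412 0.196 0.003]
cell_mid [292.9 248.1] 0.78 [0.534 0.029 0.003]
stone1 [168.2 251.8] 0.5 [0.554 0.285 0.098]
stone1 [191.6 247.5] 0.5 [0.555 0.237 0.098]
stone1 [182. 263.] 0.36 [0.527 0.26  0.102]
lightbench [403.3 247.9] 0.56 [ 0.494 -0.209  0.011]
beam [417.2 240.2] 0.71 [ 0.505 -0.242  0.013]
hammer [212.3 170.6] 0.76 [0.733 0.178 0.027]
jar [347.8 139.2] 0.94 [ 0.745 -0.129  0.059]
loupe [306.5 164.4] 0.84 [ 0.712 -0.032  0.028]
side (array([0.321, 0.697, 0.479]), array([ 0.36 , -0.78 , -0.512]))
tipper [287.3 27
[... 691 characters left out ...]
r [269.  253.5] 0.27 [0.553 0.239 0.096]
jar [258.9 185.1] 0.97 [ 0.751 -0.114  0.006]
loupe [256.8 205.5] 0.68 [ 0.709 -0.019  0.008]
loupe [375.2 140.9] 0.44 [ 0.552 -0.526 -0.002]
{'time': 1.2, 'joint_pos': array([-1.403,  0.494,  1.345, -0.   ,  1.302, -0.096]), 'qd': array([ 0.001,  0.   , -0.001, -0.002,  0.001, -0.001]), 'effort': array([  0.   , -88.203, -38.426,   0.   ,   0.001,   0.   ]), 'tcp_pos': array([ 0.163, -0.603,  0.231]), 'eef_rot': array([[ 0.965,  0.261,  0.   ],
       [ 0.261, -0.965, -0.   ],
       [-0.   ,  0.   , -1.   ]]), 'ft_force': array([ 1.351, -0.353, -0.285]), 'ft_torque': array([-0.019,  0.015,  0.01 ]), 'finger_force': 0.0, 'width': 0.08550566910703818}
```

View pics/both.png

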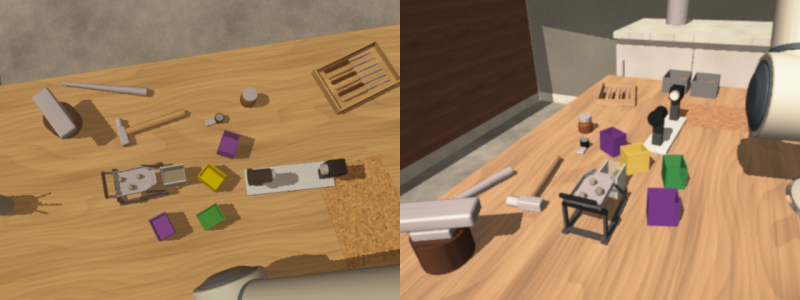

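View pics/top.png

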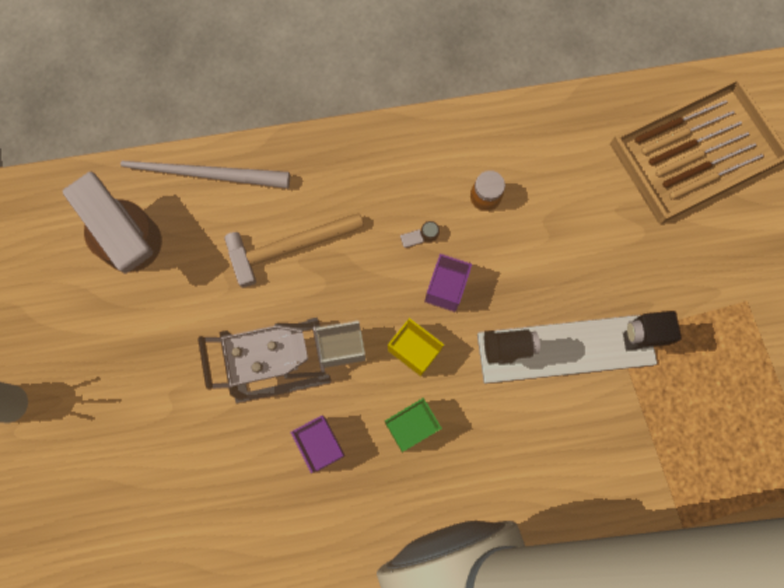

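```bash
python3 - <<'E'
from h import *
np.set_printoptions(precision=4,suppress=True)
f=env.grab_frame("top"); g=env.grab_frame("side")
np.savez("pics/f.npz",allow_pickle=True,f=f,g=g)
save(f,"crop.png",(130,190,270,300),5)
for nm,h in(("top",f),("side",g)):
    P=cloud(h).reshape(-1,3); ok=h["z_map"].ravel()>0; C=h["pixels"].reshape(-1,3)
    def sel(x0,x1,y0,y1,z0,z1): 
        return P[ok&(P[:,0]>x0)&(P[:,0]<x1)&(P[:,1]>y0)&(P[:,1]<y1)&(P[:,2]>z0)&(P[:,2]<z1)]
    b=sel(.46,.62,.28,.40,.113,.130); print(nm,"bar n",len(b),"rect",cv2.minAreaRect(b[:,:2].astype('f4')),b.mean(0))
    b=sel(.48,.62,.12,.22,.055,.075); print("cellrim",len(b),cv2.minAreaRect(b[:,:2].astype('f4')),b[:,:2].min(0),b[:,:2].max(0),b.mean(0))
    for y0,y1 in((-.2,-.05),(-.40,-.2)):
        b=sel(.42,.62,y0,y1,.133,.15); print("post",len(b),cv2.minAreaRect(b[:,:2].astype('f4')) if len(b)>3 else 0)
    b=sel(.42,.62,-.40,-.03,.008,.02); print("base",len(b),cv2.minAreaRect(b[:,:2].astype('f4')))
    b=sel(.46,.62,.15,.36,.03,.045); print("posts tip",len(b),cv2.minAreaRect(b[:,:2].astype('f4')))
E
```

```text
top bar n 213 rect ((0.5440998673439026, 0.3237694501876831), (0.07716268301010132, 0.014833210967481136), 4.416889190673828) [0.5426 0.3246 0.1224]
cellrim 202 ((0.5511779189109802, 0.16450095176696777), (0.08317620307207108, 0.0913005918264389), 3.030949831008911) [0.5081 0.12  ] [0.591  0.2123] [0.5512 0.1648 0.0642]
post 305 ((0.5002690553665161, -0.1058870404958725), (0.03470272198319435, 0.07154617458581924), 3.9965310096740723)
post 549 ((0.4863782525062561, -0.3106793761253357), (0.05737527832388878, 0.04402079060673714), 85.62816619873047)
base 3287 ((0.5259525775909424, -0.21148984134197235), (0.36363154649734497, 0.183818057179451), 89.60478973388672)
posts tip 156 ((0.5184081196784973, 0.2108081579208374), (0.0856410413980484, 0.17122626304626465), 39.33675003051758)
side bar n 403 rect ((0.5419681668281555, 0.3277609646320343), (0.07519900053739548, 0.010590238496661186), 2.2055070400238037) [0.5406 0.3289 0.1205]
cellrim 176 ((0.5445842742919922, 0.16787652671337128), (0.05843351408839226, 0.10794192552566528), 13.337203979492188) [0.5068 0.12  ] [0.5775 0.2145] [0.5407 0.1538 0.0618]
post 111 ((0.49472659826278687, -0.09914447367191315), (0.06492719054222107, 0.02808559313416481), 80.29759979248047)
post 131 ((0.4856085479259491, -0.3118264079093933), (0.04915398359298706, 0.043982330709695816), 84.59376525878906)
base 1265 ((0.4941689670085907, -0.17928765714168549), (0.3363575041294098, 0.11848680675029755), 76.08442687988281)
posts tip 197 ((0.5476718544960022, 0.23101423680782318), (0.09597412496805191, 0.1556798666715622), 2.8613147735595703)
```

View pics/crop.png

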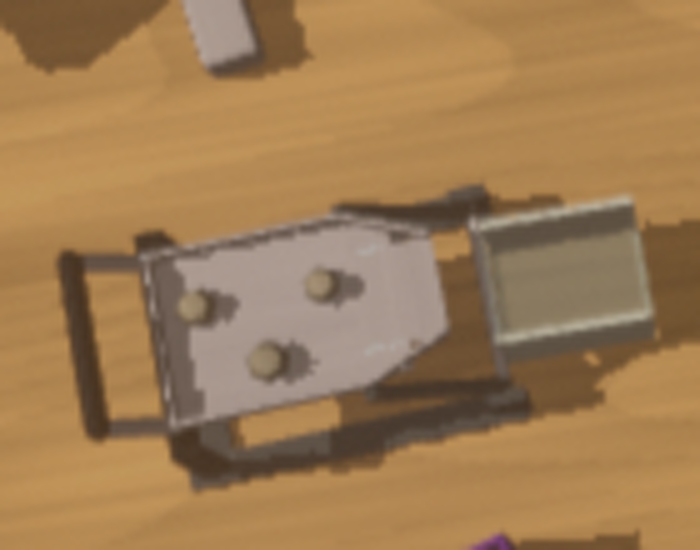

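```bash
python3 - <<'E'
from h import *
np.set_printoptions(precision=4,suppress=True)
d=np.load("pics/f.npz",allow_pickle=True); f=d["f"].item(); g=d["g"].item()
c=lambda u,v:(130+u/5-.4,190+v/5-.4)
def line(n,a,b):
    v=b-a; print(n,a[:2],b[:2],"mid",((a+b)/2)[:2],"len",np.linalg.norm(v),"ang",np.degrees(np.arctan2(v[1],v[0])))
line("bar",at_z(f,c(68,258),.119),at_z(f,c(95,433),.119))
Q=[at_z(f,c(*p),.065) for p in((475,220),(630,198),(652,322),(500,345))]
for i in range(4): line("rim",Q[i],Q[(i+1)%4])
print("cell ctr",sum(Q)/4)
line("hingeposts",at_z(f,c(470,196),.038),at_z(f,c(513,400),.038))
line("panrear",at_z(f,c(142,255),.096),at_z(f,c(172,428),.096))
line("lip",at_z(f,c(430,235),.096),at_z(f,c(447,328),.084))
P=cloud(f);b=P[...,2]
# base plate via white color in z 8-20 mm
C=f["pixels"].astype(int); m=(C.min(-1)>150)&(b>.004)&(b<.03)&(P[...,1]<-.02)&(P[...,1]>-.40)&(P[...,0]>.42)&(P[...,0]<.56)
q=P[m][:,:2].astype('f4'); print("base",len(q),cv2.minAreaRect(q))
m=m.astype('uint8');n,l,s,ce=cv2.connectedComponentsWithStats(m)
print(s[1:][s[1:,4]>40],[ (cv2.minAreaRect(P[l==i][:,:2].astype('f4'))) for i in range(1,n) if s[i,4]>40])
for y0,y1 in((-.16,-.05),(-.40,-.26)):
    m=(b>.12)&(P[...,1]>y0)&(P[...,1]<y1)&(P[...,0]>.42)&(P[...,0]<.56); print(P[m].min(0),P[m].max(0),np.percentile(b[m],[10,50,90]),cv2.minAreaRect(P[m][:,:2].astype('f4')))
save(f,"lb.png",(335,215,495,285),5)
E
```

```text
bar [0.58   0.3281] [0.509  0.3251] mid [0.5445 0.3266] len 0.07105236395959921 ang -177.60841309275986
rim [0.5792 0.1691] [0.5778 0.1033] mid [0.5785 0.1362] len 0.06582280640403748 ang -91.21460724235263
rim [0.5778 0.1033] [0.5243 0.1025] mid [0.5511 0.1029] len 0.05343845233976984 ang -179.11282600587822
rim [0.5243 0.1025] [0.5252 0.1664] mid [0.5248 0.1344] len 0.06392671816612835 ang 89.23668604703593
rim [0.5252 0.1664] [0.5792 0.1691] mid [0.5522 0.1677] len 0.054043893037476386 ang 2.878924331303879
cell ctr [0.5516 0.1353 0.065 ]
hingeposts [0.5952 0.1714] [0.5051 0.166 ] mid [0.5501 0.1687] len 0.09033842683011664 ang -176.5414638889454
panrear [0.581  0.3032] [0.5091 0.2994] mid [0.5451 0.3013] len 0.07201923051188494 ang -176.9300032341829
lip [0.57   0.1862] [0.5329 0.1856] mid [0.5514 0.1859] len 0.038973737744037826 ang -179.19054984774056
base 2274 ((0.49263837933540344, -0.21089860796928406), (0.26953157782554626, 0.07772020250558853), 86.90557098388672)
[[ 342  226  127   47 2274]] [((0.49263837933540344, -0.21089860796928406), (0.26953157782554626, 0.07772020250558853), 86.90557098388672)]
[ 0.4761 -0.1442  0.12  ] [ 0.5235 -0.0701  0.1441] [0.1244 0.1322 0.1374] ((0.49817150831222534, -0.10755133628845215), (0.0734972432255745, 0.047074124217033386), 86.88402557373047)
[ 0.4634 -0.3409  0.1201] [ 0.5089 -0.2765  0.1425] [0.1273 0.1362 0.139 ] ((0.48686569929122925, -0.3084726929664612), (0.06265740841627121, 0.044927261769771576), 86.8220443725586)
```

View pics/lb.png

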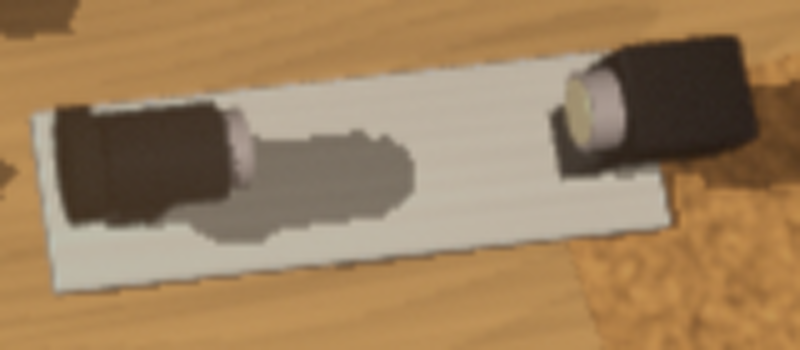

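True cell = clear/milky one at (243,245) in the top view, standing in front of the pan. The look-alikes are yellow (297,248), green (295,303) and purple (228,318) and (320,202). The crop confirms the choice: glass with milky long walls, standing under the lip. The light bench crop shows the viewer at left and the lamp, with its yellow lens, at right.

```bash
cat >> h.py <<'E'
from scipy.spatial.transform import Rotation as Ro
def go(p,yaw_y):
    """tool-axis turn & shift from measured pose to target p with closing axis y at world angle yaw_y(deg), pointing down"""
    s=env.sense(); R=np.array(s["eef_rot"]); a=np.radians(yaw_y); y=np.array([np.cos(a),np.sin(a),0]); z=np.array([0,0,-1.]); T=np.stack([np.cross(y,z),y,z],1)
    print("turn",np.round(Ro.from_matrix(R.T@T).as_rotvec(),4),"shift now-axes",np.round(R.T@(np.array(p)-s["tcp_pos"]),4),"shift target-axes",np.round(T.T@(np.array(p)-s["tcp_pos"]),4))
    print("t",round(s["time"],2),"tcp",np.round(s["tcp_pos"],4),"q",np.round(s["joint_pos"],2),"w",round(s["width"],4),"F",np.round(s["ft_force"],1),"ff",round(float(s["finger_force"]),1))
E
python3 -m jog '0 0 0.105 0.02 -0.045 0 0; 0 0 0.105 0.02 -0.045 0 0; 0 0 0 0.02 -0.045 0 120; 0 0 0 0.02 -0.045 0 120; 0 0 0 0.02 -0.045 0 120' 20
python3 -c "
from h import *
go((.5445,.3266,.18),-87)"
```

```text
time: 1.8
tcp_pos: [0.2361, -0.3673, 0.2314]
eef_rot: [[0.999, 0.053, 0.0], [0.053, -0.999, -0.0], [0.0, 0.0, -1.0]]
ft_force: [1.0, 0.6, -0.1]
width: 0.0459
finger_force: 0.0
turn [ 0.0004 -0.0003  0.0009] shift now-axes [ 0.3449 -0.6766  0.0512] shift target-axes [ 0.3443 -0.6768  0.0514]
t 1.8 tcp [ 0.2361 -0.3673  0.2314] q [-1.14  0.23  1.78  0.    1.13  0.38] w 0.0459 F [ 1.   0.6 -0.1] ff 0.0
```

```bash
python3 -m jog '0 0 0 0.03 -0.04 0 120; 0 0 0 0.03 -0.04 0 120; 0 0 0 0.03 -0.04 0 120; 0 0 0 0.03 -0.04 0 120; 0 0 0 0.03 -0.04 0 120' >/dev/null
python3 -m jog '0 0 0 0.02 -0.044 0 120; 0 0 0 0.02 -0.044 0 120; 0 0 0 0.02 -0.044 0 120; 0 0 0 0.02 -0.044 0 120; 0 0 0 0.02 -0.044 0 120'
python3 -m jog '0 0 0 0.02 -0.044 0 120; 0 0 0 0.02 -0.044 0 120; 0 0 0 0.02 -0.044 0 120; 0 0 0 0.01 -0.044 0 120; 0 0 0 0.01 -0.044 0 120'|grep tcp
python3 -c "
from h import *
go((.5445,.3266,.18),-87)"
```

```text
time: 2.8
tcp_pos: [0.4634, 0.0659, 0.2315]
eef_rot: [[0.999, 0.054, 0.001], [0.054, -0.999, -0.0], [0.001, 0.0, -1.0]]
ft_force: [0.9, -1.1, 0.6]
width: 0.0456
finger_force: 0.0
tcp_pos: [0.5312, 0.2898, 0.2312]
turn [ 0.     -0.0002  0.0016] shift now-axes [ 0.0153 -0.036   0.0512] shift target-axes [ 0.0152 -0.0361  0.0512]
t 3.3 tcp [0.5312 0.2898 0.2312] q [ 0.4   0.47  1.4  -0.    1.28  1.92] w 0.0452 F [ 0.9  0.5 -0.4] ff 0.0
```

```bash
python3 -m jog '0 0 0 0.008 -0.018 0.02 120; 0 0 0 0.0075 -0.018 0.02 120; 0 0 0 0 0 0.011 120; 0 0 0 0 0 0 120' >/dev/null
python3 - <<'E'
from h import *
go((.5445,.3266,.105),-87)
f=env.grab_frame("side"); save(f,"bar.png",(190,180,350,300),4)
print(proj(f,env.sense()["tcp_pos"]))
E
```

```text
turn [0.0013 0.0029 0.002 ] shift now-axes [ 0.0013 -0.0026  0.0736] shift target-axes [ 0.0011 -0.0025  0.0736]
t 3.7 tcp [0.5435 0.324  0.1786] q [ 0.44  0.56  1.38 -0.    1.2   1.96] w 0.0452 F [-0.8 -0.3 -0.6] ff 0.0
[244.552664   239.29554128]
```

View pics/bar.png

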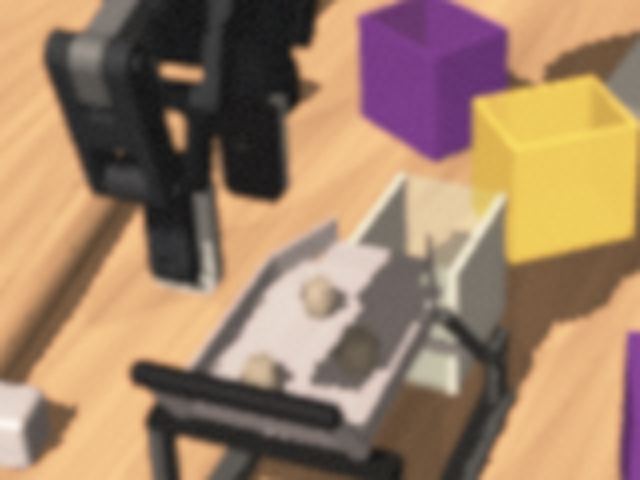

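The side crop shows the gripper above the bar, which is centred near full-image pixel (250,278). The cell stands under the lip, and the three stones lie in the pan. Next I descend and close on the bar.

```bash
python3 -m jog '0 0 0 0.001 -0.003 0.025 120; 0 0 0 0 0 0.025 120; 0 0 0 0 0 0.014 120; 0 0 0 0 0 0.009 120; 0 0 0 0 0 0 120'
python3 -m jog '0 0 0 0 0 0 255; 0 0 0 0 0 0 255; 0 0 0 0 0 0 255;0 0 0 0 0 0 255; 0 0 0 0 0 0 255' 25
python3 -c "
from h import *
go((.5445,.3266,.105),-87)"
```

```text
time: 4.25
tcp_pos: [0.5452, 0.3271, 0.107]
eef_rot: [[0.999, 0.053, -0.001], [0.053, -0.999, -0.0], [-0.001, 0.0, -1.0]]
ft_force: [0.6, -0.7, 0.7]
width: 0.0451
finger_force: 0.0
time: 4.75
tcp_pos: [0.5458, 0.3269, 0.1079]
eef_rot: [[0.999, 0.054, 0.001], [0.054, -0.999, -0.001], [0.001, 0.001, -1.0]]
ft_force: [2.5, -6.9, -0.3]
width: 0.0087
finger_force: 26.9
turn [ 0.0009 -0.001   0.0014] shift now-axes [-0.0013  0.0002  0.0029] shift target-axes [-0.0013  0.0002  0.0029]
t 4.75 tcp [0.5458 0.3269 0.1079] q [ 0.45  0.64  1.44 -0.    1.06  1.96] w 0.0087 F [ 2.5 -6.9 -0.3] ff 26.9
```

```bash
python3 -m jog '0 0 0 0 0.005 -0.0075 255; 0 0 0 0 0.005 -0.0075 255; 0 0 0 0 0.0114 -0.014 255; 0 0 0 0 0.0127 -0.0127 255; 0 0 0 0 0 0 255' >/dev/null
python3 -m jog '0 0 0 0 0.007 -0.0057 255; 0 0 0 0 0.007 -0.0057 255; 0 0 0 0 0.005 -0.0033 255; 0 0 0 0 0.005 -0.0033 255; 0 0 0 0 0.005 -0.0033 255'
python3 - <<'E'
from h import *
f=env.grab_frame("side"); g=env.grab_frame("top")
for h in(f,g):
  for r in env.look_for("stone1",h)[:4]: print(r["position"],r["score"],depth(h,r["position"]))
E
```

```text
time: 5.75
tcp_pos: [0.549, 0.2662, 0.1717]
eef_rot: [[0.999, 0.054, 0.002], [0.054, -0.999, 0.003], [0.002, -0.003, -1.0]]
ft_force: [-3.4, 11.7, 11.9]
width: 0.0085
finger_force: 27.3
[275.7, 229.7] 0.21 [0.55786065 0.20289456 0.11622329]
```

```bash
python3 -m jog '0 0 0 0 0.004 -0.005 255; 0 0 0 0 0.005 -0.0038 255; 0 0 0 0 0.005 -0.0028 255; 0 0 0 0 0.0056 -0.0024 255; 0 0 0 0 0.0056 -0.0023 255' 
python3 -m jog '0 0 0 0 0.0056 -0.0023 255; 0 0 0 0 0.0058 -0.0018 255; 0 0 0 0 0.0058 -0.0017 255; 0 0 0 0 0.0058 -0.0015 255; 0 0 0 0 0 0 255'|egrep 'time|tcp|ft'
python3 - <<'E'
from h import *
f=env.grab_frame("side")
save(f,"tip.png",(220,160,360,290),4)
E
```

```text
time: 6.45
tcp_pos: [0.5502, 0.2392, 0.1866]
eef_rot: [[0.999, 0.054, 0.0], [0.054, -0.999, 0.0], [0.0, -0.0, -1.0]]
ft_force: [4.2, 1.4, -6.5]
width: 0.0086
finger_force: 25.2
time: 6.95
tcp_pos: [0.5515, 0.2161, 0.1948]
ft_force: [0.2, 4.8, 5.2]
```

View pics/tip.png

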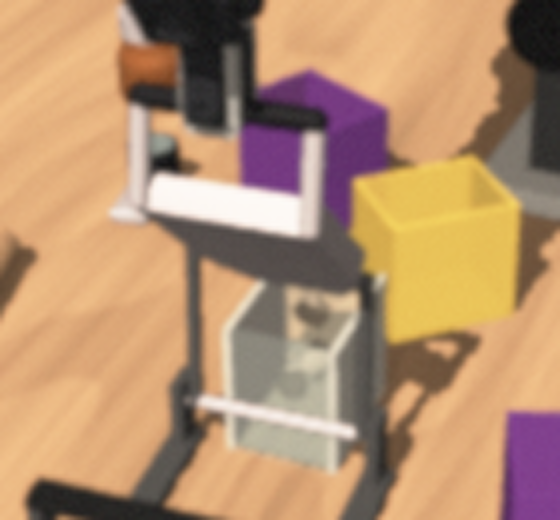

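The crop shows the pan steeply tipped, with dark lumps behind the glass at crop (315,310) and (290,385). I'll tip a little further and check from above.

```bash
python3 -m jog '0 0 0 0 0.0085 -0.002 255; 0 0 0 0 0.006 -0.001 255; 0 0 0 0 0 0 255; 0 0 0 0 0 0 255' |egrep 'time|tcp|ft'
python3 - <<'E'
from h import *
f=env.grab_frame("side");g=env.grab_frame("top")
a=cv2.resize(f["pixels"][190:290,240:340],(400,400)); b=cv2.resize(g["pixels"][200:300,180:280],(400,400))
cv2.imwrite("pics/tip2.png",np.hstack([a,b])[...,::-1])
for h in(f,g):
  for r in env.look_for("stone1",h)[:4]: print(r["position"],r["score"],depth(h,r["position"]))
E
```

```text
time: 7.4
tcp_pos: [0.5522, 0.2019, 0.1978]
ft_force: [-0.4, 5.2, 8.0]
```

View pics/tip2.png

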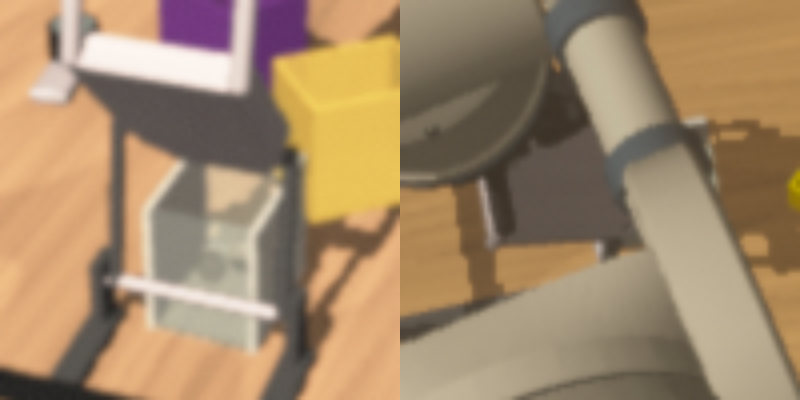

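The left pane shows the lumps lying at the bottom of the cell around (220,270), and the pan looks empty. Now I lower the pan gently along the same arc.

```bash
python3 -m jog '0 0 0 0 -0.012 0.0023 255; 0 0 0 0 -0.0173 0.005 255; 0 0 0 0 -0.0167 0.0069 255; 0 0 0 0 -0.0159 0.0084 255; 0 0 0 0 -0.015 0.0099 255' |egrep 'time|tcp|ft'
python3 -m jog '0 0 0 0 -0.014 0.0114 255; 0 0 0 0 -0.0127 0.0127 255; 0 0 0 0 -0.0114 0.014 255; 0 0 0 0 -0.010 0.015 255; 0 0 0 0 0 0.002 255' |egrep 'time|tcp|ft'
python3 -m jog '0 0 0 0 0 0 110;0 0 0 0 0 0 110;0 0 0 0 0 0 110; 0 0 0 0 0 -0.03 110; 0 0 0 0 0 -0.045 110' |egrep 'time|tcp|ft|wid'
python3 -c "
from h import *
go((.5516,.1353,.18),0)"
```

```text
time: 8.1
tcp_pos: [0.5478, 0.2801, 0.1634]
ft_force: [5.1, -1.3, -2.5]
time: 8.6
tcp_pos: [0.5452, 0.3283, 0.1079]
ft_force: [-4.7, 4.4, 20.9]
time: 9.1
tcp_pos: [0.5438, 0.3259, 0.1826]
ft_force: [1.0, 0.2, 0.2]
width: 0.0488
turn [-0.0023  0.0057 -1.5173] shift now-axes [-0.0024  0.1908  0.003 ] shift target-axes [-0.1906  0.0078  0.0026]
t 9.1 tcp [0.5438 0.3259 0.1826] q [0.45 0.56 1.38 0.   1.22 1.96] w 0.0488 F [1.  0.2 0.2] ff 0.0
```

```bash
python3 -m jog '0 0 -0.149 0 0 -0.02 0;0 0 -0.149 0 0 -0.02 0;0 0 -0.149 0 0 -0.01 0;0 0 -0.149 0 0 0 0;0 0 -0.149 0 0 0 0' |egrep 'time|tcp|wid'
python3 -m jog '0 0 -0.149 0 0 0 0;0 0 -0.149 0 0 0 0;0 0 -0.149 0 0 0 0;0 0 -0.149 0 0 0 0;0 0 -0.149 0 0 0 0' |egrep 'time|tcp|wid'
python3 - <<'E'
from h import *
f=env.grab_frame("side");g=env.grab_frame("top")
a=cv2.resize(f["pixels"][190:290,240:340],(400,400)); b=cv2.resize(g["pixels"][205:285,190:270],(400,400),interpolation=cv2.INTER_CUBIC)
cv2.imwrite("pics/c.png",np.hstack([a,b])[...,::-1])
for h in(f,g):
  for r in env.look_for("stone1",h)[:4]: print(r["position"],r["score"],depth(h,r["position"]))
go((.5516,.1353,.18),0)
E
```

```text
time: 9.6
tcp_pos: [0.5454, 0.3267, 0.2346]
width: 0.0852
time: 10.1
tcp_pos: [0.5452, 0.3266, 0.2341]
width: 0.0852
turn [-0.0002  0.0001 -0.032 ] shift now-axes [-0.191   0.0124  0.0542] shift target-axes [-0.1913  0.0063  0.0542]
t 10.3 tcp [0.5453 0.3266 0.2342] q [0.45 0.51 1.31 0.   1.32 0.48] w 0.0854 F [-0.1 -0.7  0.1] ff 0.0
```

View pics/c.png

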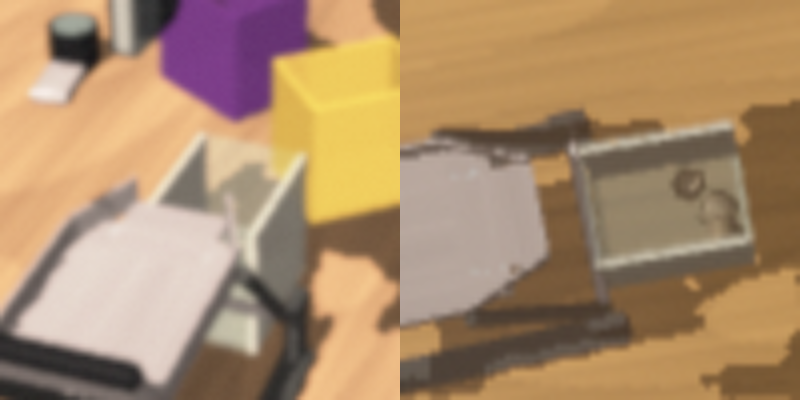

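The pan is empty and the cell hasn't moved; lumps show in it at right-pane (690,185) and (720,210). I'll enlarge this to count the stones.

```bash
python3 - <<'E'
from h import *
f=env.grab_frame("side");g=env.grab_frame("top")
b=cv2.resize(g["pixels"][222:262,222:262],(400,400),interpolation=cv2.INTER_CUBIC); b=cv2.convertScaleAbs(b,alpha=1.8,beta=-90)
a=cv2.resize(f["pixels"][205:285,265:345],(400,400),interpolation=cv2.INTER_CUBIC);a=cv2.convertScaleAbs(a,alpha=1.3,beta=-40)
cv2.imwrite("pics/d.png",np.hstack([b,a])[...,::-1])
P=cloud(g); m=(P[...,0]>.53)&(P[...,0]<.575)&(P[...,1]>.1)&(P[...,1]<.165)&(P[...,2]<.05)
for r in range(228,254): print(" ".join("%3d"%(P[r,c,2]*1000) for c in range(226,261)))
E
```

```text
38   1   0   0  -1   2   0  -2   0   3   4   0   0   1  -1  -1   3  -3   2   1   2   3   0   1   0   1   0  -4   4   0   2  -2   1   1   2
 37  16   1   0   0   4   2   0   0   0   1   1   0  -2   0  -1  -1   4   1   0  -1   1   0   2  -3   0   0  -1   1   1  60  -1   0   0  -1
 23  23   0   2   1   0   1   0   1   0   3   0   0   3   0   0   1   1  -3  -4   4   1  -1  -2  70  65  63  66  68  66  64   4  -4   6   2
 17  16  -4   1   0  -1   0   4   0   1   1  -1   0   5  -1   2   0 1158  64  65  67  65  65  67  67  68  64  59  65  59  68  -3   2   1  -1
  1   6   4   0  -1   0  -1   0   0  -1   0   0  61  63  66  65  66  65  63  63  63  62  62  59  54  54  52  51  48  47  64   3   2   0   0
 10   7  -4  -2  -1   0  66  63  65  64  67  60  65  67  65  66  64  61  57  57  54  51  46  45  45  42  41  40  39  38  65   4   1  -2  -2
 69  62  63  67  69  62  62  64  64  62  56  60  56  56  54  49  52  52  45  42  41  44  41  37  37  32  29  29  27  22  59   2   0  -1   2
 63  67  61  65  62  61  56  56  56  52  52  52  44  42  43  39  35  37  35  32  29  27  28  25  26  20  15  14  15  17 
[... 1840 characters left out ...]

 28  27  64  60  22   2   2   1   6   3   3   4   0   6   2   4   1   0   3   3   2   2   0   6   3  15  26  29  33  32  26  30   6  68   3
 28  30  63  66  30   2   2   2   6   3   1   3   3   1   5   2   4   0   3   1   3   3   4   3   3  22  26  30  29  28  32  30   1  63  -2
 -2  28  64  66  37   8   5   4   2   4   3   3   4   0   2   0   7   3   0   0   7   1   3   9   1  22  29  30  32  32  31  31  26  64   1
 -2  29  64  63  43   0  -4  -1   7   1   3   3   3   2   2   4   7   3   1   6   1   1   3   3   0  24  29  29  29  25  26  27  64  64  65
 -1  29  26  67  51   9   2   7   0   3   2   4   3  -1   1   2   0   1   4   3   3   4   3   2   3   1  64  65  64  65  62  66  63  65  64
```

View pics/d.png

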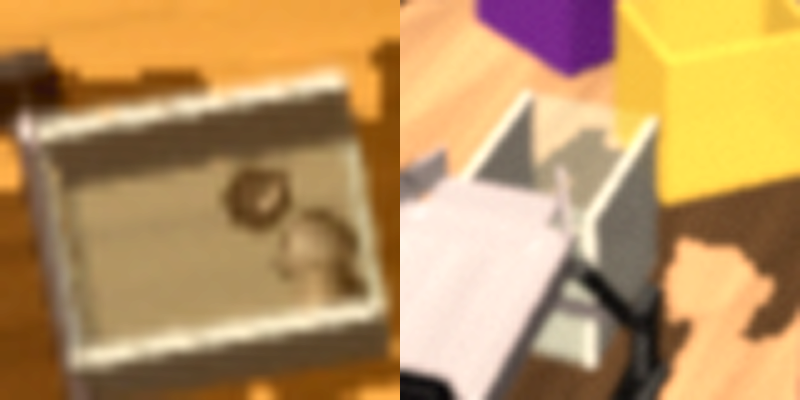

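Three stones are in the cell: at left-pane (258,195), (318,235), and a third leaning at (330,290), about 30 mm high in depth. Next is the cell's pose for the grasp.

```bash
python3 - <<'E'
from h import *
g=env.grab_frame("top"); P=cloud(g)
m=np.zeros(P.shape[:2],bool); m[226:264,222:264]=1
m&=(P[...,2]>.059)&(P[...,2]<.073)
q=P[m]; 
# scale onto z=.065 plane along rays
vu=np.argwhere(m); q=np.array([at_z(g,(u,v),.065)[:2] for v,u in vu])
print(len(q),cv2.minAreaRect(q.astype('f4')))
Q=[at_z(g,(222+u/10-.45,222+v/10-.45),.065)[:2] for u,v in((20,125),(343,72),(385,308),(75,365))]; print(cv2.minAreaRect(np.array(Q,'f4')),np.mean(Q,0))
go((.5515,.1353,.18),0)
E
```

```text
181 ((0.5516294836997986, 0.13489942252635956), (0.052651043981313705, 0.06602934002876282), 0.19564177095890045)
((0.5530761480331421, 0.136618971824646), (0.05212002247571945, 0.06878764182329178), 0.9089800119400024) [0.55287759 0.13580521]
turn [-0.0001 -0.     -0.0301] shift now-axes [-0.1911  0.0119  0.0542] shift target-axes [-0.1914  0.0061  0.0543]
t 10.45 tcp [0.5454 0.3267 0.2343] q [0.45 0.51 1.31 0.   1.32 0.48] w 0.0857 F [-0.7  0.1 -0.1] ff 0.0
```

```bash
python3 -m jog '0 0 -0.026 -0.04 0.002 0 0;0 0 0 -0.04 0.001 0 0;0 0 0 -0.04 0.001 0 0;0 0 0 -0.04 0.001 0.01 0;0 0 0 -0.031 0.001 0.02 0' >/dev/null
python3 -m jog '0 0 0 0 0 0.025 0;0 0 0 0 0 0 0;0 0 0 0 0 0 0' |egrep 'time|tcp|wid|ft'
python3 -c "
from h import *
go((.5516,.135,.028),0.3)"
```

```text
time: 11.25
tcp_pos: [0.5502, 0.136, 0.1797]
ft_force: [-0.5, 1.3, 0.2]
width: 0.0856
turn [-0.0005 -0.     -0.0072] shift now-axes [-0.001   0.0015  0.1517] shift target-axes [-0.001   0.0014  0.1517]
t 11.25 tcp [0.5502 0.136  0.1797] q [0.14 0.47 1.55 0.   1.12 0.14] w 0.0856 F [-0.5  1.3  0.2] ff 0.0
```

```bash
python3 -m jog '0 0 -0.007 -0.001 0.0014 0.04 0;0 0 0 0 0 0.04 0;0 0 0 0 0 0.035 0;0 0 0 0 0 0.025 0;0 0 0 0 0 0.0155 0' |egrep 'time|tcp|wid|ft'
python3 -m jog '0 0 0 0 0 0 30;0 0 0 0 0 0 60;0 0 0 0 0 0 75; 0 0 0 0 0 0 85;0 0 0 0 0 0 95' 30|egrep 'time|tcp|wid|for'
python3 -m jog '0 0 0 0 0 0 105;0 0 0 0 0 0 120;0 0 0 0 0 0 140;0 0 0 0 0 0 255; 0 0 0 0 0 0 255' 40|egrep 'time|tcp|wid|for'
```

```text
time: 11.75
tcp_pos: [0.5518, 0.1357, 0.023]
ft_force: [-0.5, -0.1, 1.4]
width: 0.0855
time: 12.25
tcp_pos: [0.552, 0.1348, 0.0246]
ft_force: [-0.7, -0.8, 0.2]
width: 0.0535
finger_force: 0.0
time: 12.75
tcp_pos: [0.5519, 0.1348, 0.0247]
ft_force: [-2.0, 0.6, 10.9]
width: 0.0517
finger_force: 41.4
```

```bash
python3 -m jog '0 0 0 0 0 -0.005 255;0 0 0 0 0 -0.01 255;0 0 0 0 0 -0.015 255;0 0 0 0 0 -0.02 255; 0 0 0 0 0 -0.025 255' |egrep 'time|tcp|wid|for'
python3 -m jog '0 0 0 0 0 -0.025 255;0 0 0 0 0 -0.025 255;0 0 0 0 0 -0.02 255;0 0 0 0 0 -0.015 255; 0 0 0 0 0 -0.01 255' |egrep 'time|tcp|wid|for'
python3 -c "
from h import *
go((.4926,-.2109,.195),-3.1)"
```

```text
time: 13.25
tcp_pos: [0.5511, 0.1346, 0.0997]
ft_force: [1.2, 0.1, -1.7]
width: 0.0518
finger_force: 42.2
time: 13.75
tcp_pos: [0.5517, 0.1347, 0.1957]
ft_force: [-0.5, -0.8, -2.5]
width: 0.0514
finger_force: 42.2
turn [ 0.0016 -0.0003  0.0601] shift now-axes [-0.3453 -0.0612  0.0005] shift target-axes [-0.3483 -0.0403  0.0007]
t 13.75 tcp [0.5517 0.1347 0.1957] q [ 0.13  0.45  1.53 -0.    1.15  0.13] w 0.0514 F [-0.5 -0.8 -2.5] ff 42.2
```

```bash
python3 -m jog '0 0 0.015 -0.01 -0.002 0 255;0 0 0.015 -0.02 -0.003 0 255;0 0 0.015 -0.03 -0.004 0 255;0 0 0.015 -0.035 -0.004 0 255; 0 0 0 -0.035 -0.004 0 255' >/dev/null
python3 -m jog '0 0 0 -0.04 -0.0045 0 255;0 0 0 -0.04 -0.0045 0 255;0 0 0 -0.04 -0.0045 0 255;0 0 0 -0.035 -0.004 0 255; 0 0 0 -0.025 -0.003 0 255' >/dev/null
python3 -m jog '0 0 0 -0.02 -0.002 0 255;0 0 0 -0.01 -0.001 0 255;0 0 0 -0.005 0 0 255;0 0 0 0 0 0 255; 0 0 0 0 0 0 255' |egrep 'time|tcp|wid|for'
python3 -c "
from h import *
go((.4926,-.2109,.107),-3.1)"
```

```text
time: 15.25
tcp_pos: [0.4954, -0.2074, 0.1936]
ft_force: [0.4, -0.0, -2.1]
width: 0.0517
finger_force: 42.4
turn [-0.0003 -0.0004  0.0005] shift now-axes [-0.0037 -0.0025  0.0866] shift target-axes [-0.0037 -0.0026  0.0866]
t 15.25 tcp [ 0.4954 -0.2074  0.1936] q [-0.51  0.41  1.61  0.    1.12 -0.45] w 0.0517 F [ 0.4 -0.  -2.1] ff 42.4
```

```bash
python3 -m jog '0 0 0 -0.0037 -0.0025 0.01 255;0 0 0 0 0 0.02 255;0 0 0 0 0 0.025 255;0 0 0 0 0 0.02 255; 0 0 0 0 0 0.0116 255' >/dev/null
python3 -m jog '0 0 0 0 0 0 255;0 0 0 0 0 0 255;0 0 0 0 0 0 255' |egrep 'time|tcp|wid|for'
python3 - <<'E'
from h import *
go((.4926,-.2109,.107),-3.1)
f=env.grab_frame("side");g=env.grab_frame("top")
C=np.array([.4926,-.2109,.115]);u,v=proj(f,C).astype(int);a,b=proj(g,C).astype(int); print(u,v,a,b)
A=cv2.resize(f["pixels"][v-50:v+50,u-50:u+50],(400,400),interpolation=cv2.INTER_CUBIC)
B=cv2.resize(g["pixels"][b-50:b+50,a-50:a+50],(400,400),interpolation=cv2.INTER_CUBIC)
cv2.imwrite("pics/end.png",np.hstack([A,B])[...,::-1])
for h in(f,g):
  R,t,K=cam(h)
  for n in("cell_mid","beam"):
    print(n,[(np.round(r["position"],1),round(r["score"],2)) for r in env.landmark_of(n,h)[:3]],proj(h,C))
P=cloud(f);m=np.abs(P-C).max(-1)<.06; q=P[m]; q=q[(q[:,2]>.07)]
print(np.percentile(q[:,2],[1,5,50,95]))
E
```

```text
time: 16.05
tcp_pos: [0.4932, -0.2119, 0.108]
ft_force: [-0.5, 0.4, -1.7]
width: 0.0519
finger_force: 42.4
turn [0.0013 0.0006 0.0003] shift now-axes [ 0.001  -0.0006  0.001 ] shift target-axes [ 0.001  -0.0006  0.001 ]
t 16.05 tcp [ 0.4932 -0.2119  0.108 ] q [-0.52  0.53  1.7  -0.    0.91 -0.46] w 0.0519 F [-0.5  0.4 -1.7] ff 42.4
374 143 416 240
cell_mid [(array([387.4, 241.1]), 0.92), (array([330.3, 220.4]), 0.9), (array([367.1, 286.9]), 0.86)] [374.89187457 143.56279962]
beam [(array([373.5, 143.4]), 0.78)] [374.89187457 143.56279962]
cell_mid [(array([225.8, 316.2]), 0.88), (array([295.6, 247.6]), 0.67), (array([319.9, 202.5]), 0.56)] [416.72185951 240.49002935]
beam [] [416.72185951 240.49002935]
[0.08505618 0.09384496 0.13785642 0.1699464 ]
```

View pics/end.png

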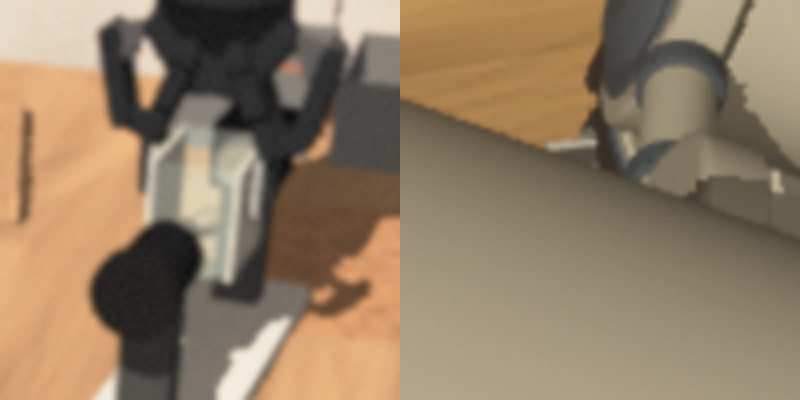

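The side pane shows the cell held upright behind the viewer, with the stones low inside. I'll compare it with the projected ideal cell corners.

```bash
python3 - <<'E'
from h import *
f=env.grab_frame("side"); C=np.array([.4926,-.2109,.115]); a=np.radians(86.9); X=np.array([np.cos(a),np.sin(a),0]);Y=np.array([-np.sin(a),np.cos(a),0])
for z in(.0325,-.0325):
  for x in(.033,-.033):
    for y in(.026,-.026):
      p=C+x*X+y*Y+[0,0,z]; print(x,y,z,np.round((proj(f,p)-[324,93])*4))
s=env.sense();print(s["ft_force"],s["finger_force"],s["width"],s["qd"])
E
```

```text
0.033 0.026 0.0325 [239. 174.]
0.033 -0.026 0.0325 [147. 161.]
-0.033 0.026 0.0325 [268. 136.]
-0.033 -0.026 0.0325 [181. 125.]
0.033 0.026 -0.0325 [228. 283.]
0.033 -0.026 -0.0325 [139. 268.]
-0.033 0.026 -0.0325 [257. 241.]
-0.033 -0.026 -0.0325 [172. 227.]
[-0.23746667 -0.41146838 -2.74167756] 42.375147342681885 0.05152523788652228 [-0.00094775  0.00351368  0.00312482  0.0004459  -0.00078818  0.00174474]
```

The corners match to within a pixel or so, so I'm handing in.

```bash
python3 -c "
from station import env
print(env.finish_job())"
```

```text
the job is handed in; nothing more can be done
None
```

The job is handed in, though no verdict came back: all three stones are in the cell, held upright by its frosted faces at about 42 N and centred in the light path to within about 2 mm by the side camera, at about 16 s of the 51 s limit.

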